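# Start the thread and screw the canister lid home

### The job

The lid of the sample canister has only been laid on its neck. Leave it on the neck, press it down lightly and turn it gently backward (anticlockwise from above) until you feel it drop into the start of the thread, then screw it forward (clockwise) until it is fully home and let go. Do not force it against the stops, and leave the jars and the dropper bottle near it alone.

Things in the scene. Friction and masses are not known exactly. Their poses are not given: they have to be found in the camera images.
- lid_bar (a point): Centre of the grip bar on the loose white screw lid (90 g), on its axis, half-way up the bar. The lid is a ribbed round cap, 61 mm across, flat on top. The upright bar is 48 mm long (x), 12 mm thick (y), 22 mm high: the cap's flat top lies 11 mm below this point, the bar's top 11 mm above. z: lid axis, up. The lid has 1 mm of sideways play on the neck.
- lid_skirt (a point): Centre of the lid's lower rim, 34.5 mm below lid_bar. Inside the rim 4 thread lugs, 90 deg apart, lie at first on 4 thread crests. After 10 to 66 deg anticlockwise (from above), different each time, they reach openings with 8 deg of play, where blunt stops bar further turning. There the lid drops 7.5 mm if pressed down with 4 to 8 N: a sprung seal under it pushes up with 0.45 N/mm.
- shoulder (a point): Centre of the canister's shoulder, foot of its grey threaded neck, 74 mm above canister. From the openings, kept down for the first 15 deg, 60 to 80 deg clockwise draws the lid 5 mm down the thread to a solid end stop: fully home; it stays. Clockwise before it has dropped it meets a blunt stop within 60 deg. Where the thread starts lie cannot be told from this frame.
- canister: White canister, 66 mm across, clamped in a round steel holder (104 mm across, 12 mm thick) fixed to the desk. Origin: centre of the holder's underside, z up along the axis. lid_bar is 122.5 mm above it when laid on, 115 when dropped, 110 to 111.3 when home. All contact of lid with canister, neck and seal must stay under 35 N (at a stop the lugs bear 24.5 mm from the axis).
- jar_a: Closed round sample jar, 74 mm across, 87 mm high, loose, a bystander; origin at the centre of its underside.
- jar_b: A second such jar, 74 mm across, 87 mm high, loose, a bystander; origin at the centre of its underside.
- dropper: Small dropper bottle, 28 mm across, 68 mm high, loose, a bystander; origin at the centre of its underside.
Not all that is in view belongs to the job. What is shaped like the part that bears lid_bar but green or turquoise is not meant.

How it is judged:
By the outcome, as a careful person would: the job done as asked, in the order asked, and still so for the second after the job is handed in, with the robot touching nothing.
It also fails if it takes over 72 s, if anything falls off the work surface, if the arm or the gripper's body presses on something with over 40 N, if the wrist force passes 120 N, or if a joint passes its speed limit or range.

### The arm

A 6-joint arm with a two-finger parallel gripper is mounted at the origin on the work surface; the furniture and walls round the work are solid. World frame = base frame: x ahead of the robot, y to its left, z up, the work surface at z = 0. Lengths are in mm, angles in rad, forces in N, time in s.
With the tool pointing down it reaches from about 275 to 750 mm from the base axis. Payload 10.2 kg.
Tool frame: the origin (TCP) lies midway between the tips of the shut fingers; the grasp point (between the pads) lies 19 mm behind it; z points along the fingers, y is the line along which they close (so a half turn about z gives the same grasp; the last joint's range is limited). The gripper opens to 85 mm and grips with 20 to 120 N. Pads are 22 mm wide; open, the fingers measure 114 mm over their backs; the gripper's body (76 mm by 85 mm) begins 54 mm behind the grasp point. The pads swing forward as they close: fully open they stand 13 mm farther back than shut.
Start: joints at [-1.483, 0.313, 1.498, -0, 1.331, -0.223], TCP at [160.543, -499.857, 231.294] pointing down, gripper open.
Joint ranges: [-2.94, 2.94], [-0.97, 2.17], [0.19, 2.56], [-1.23, 4.37], [0.02, 3.11], [-2.88, 2.88]. Speed limits (rad/s): [2.39, 2.39, 3.01, 3.14, 3.14, 3.14].

### API

Orientations are given as a unit quaternion [w, x, y, z].
In Python, from rig import ctrl gives the robot as it stands.
- The arm moves only by the tool send_rows, never from a script. Its argument "targets" is a list of rows, each a list of 7 numbers: the closure, from -1 (fully open) to 1 (shut), so that 0 is half open, then the shift along the tool's x, y, z in m, then the turn, a rotation vector about the tool's x, y, z in rad. In form: [[claw, dx, dy, dz, ax, ay, az], ...]. A call has exactly 10 rows; each row shifts and turns the commanded pose from where the row before left it, along the tool's axes as they then stand; what a row does not reach is not made up. A row lasts 1/8 s, in which the tool goes at most 62.5 mm and 10.7 degrees, less where a joint would pass 70% of its speed; a pose out of reach is approached as far as the arm can. A call with a gripper value outside its range is refused whole. The fingers move at their own pace and stop on an object; "squeeze" is the grip in N (left out, the last holds). Time passes only in rows, so rows that do not move let the fingers close, or fill a call up. It gives the time, the measured TCP pose, the force, the opening and the grip force at its end, in the units of the state.
- ctrl.sense(): the state, without advancing time (a new reading comes with each control period).
- ctrl.capture(name): name is "side" or "top" or "wrist"; returns a dict with "img" (420x560x3 uint8, red, green, blue), "camera_matrix" (3x3 intrinsics, pixels), "R" (3x3) and "t" (3): a world point X has camera coordinates R X + t. Camera axes: x right, y down, z forward; pixel columns grow to the right and rows downward; lengths in mm; the calibration is good to about 2 mm. A picture is of the moment at which its call begins. There is no depth.
- ctrl.finish_job(): hands the job in; it is judged then, once.
Trained networks look in a picture, given as the dict that the camera call returned (one of the last four; its "shot" number tells which), for a name from the list of things; names that differ only in an ending like _2 or _b are one class to them, and where a whole thing is asked for, a point or a joint stands for the part that bears it (a point fixed in the world has none). Each returns a list of dicts, best first, with "score" (0 to 1); they miss things now and then, are a little off and sometimes report something else, mostly with a low value. They report only what shows in the picture. A call takes as long as a camera call. They do not tell look-alikes from the thing itself.
- ctrl.boxes_of(query, picture): "extent" ([left, top, width, height] in pixels, round what is visible of it).
- ctrl.landmark_of(query, picture): "point" ([column, row] in pixels: a listed point, or the origin of a listed thing).
The state is a dict: "time_s": time; "joints": joint angles; "dq": joint speeds; "tau": joint torques, N m; "eef_pos": TCP position; "ee_rot": TCP orientation; "force": force on the tool from outside, world axes, zero at the start; "wrist_torque": the same for the moment, N m; "grip_width": opening from 0.0 (shut) to 1.0 (fully open); "grip_force": force on a finger pad.
Only numpy, scipy, OpenCV 4.12 (cv2) and the standard library are available. Lean on these libraries where they do the work, as an engineer would, in place of code of your own. Each camera call takes 0.05 s, during which the arm holds its last target. There are 200 camera calls.

## Working session

There is one attempt and no reset: what is moved stays moved. The work goes in short steps, Python scripts to look and compute and a tool call to move; the robot and the scene stay as the last step left them, time stands still between calls to the robot, and variables do not carry over. Pictures are saved under pics/ and viewed, at most 10 in all, crops included, and the job is handed in when it is done.

Besides the shell and the picture viewer there is one more tool, called after "Call:" as name(argument=value, ...), one argument or row to a line, values as JSON. send_rows: Moves the arm, as the interface text tells. Its arguments: {"type":"object","properties":{"targets":{"type":"array"},"squeeze":{"type":"number"}},"required":["targets"]}

```bash
mkdir -p pics
cat > h.py <<'E'
import numpy as np, cv2
from rig import ctrl
def tri(obs):
    A=[];b=[]
    for p,(u,v) in obs:
        K=np.array(p["camera_matrix"]);R=np.array(p["R"]);t=np.array(p["t"]).ravel()
        P=K@np.c_[R,t]
        for k,w in((0,u),(1,v)):
            r=P[k]-w*P[2]; n=np.linalg.norm(r[:3]); A.append(r[:3]/n); b.append(-r[3]/n)
    X,*_=np.linalg.lstsq(np.array(A),np.array(b),rcond=None)
    return X, np.array(A)@X-np.array(b)
def onplane(p,uv,z):
    K=np.array(p["camera_matrix"]);R=np.array(p["R"]);t=np.array(p["t"]).ravel()
    d=R.T@np.linalg.inv(K)@[uv[0],uv[1],1]; c=-R.T@t
    return c+d*(z-c[2])/d[2]
def proj(p,X):
    q=np.array(p["camera_matrix"])@(np.array(p["R"])@X+np.array(p["t"]).ravel()); return q[:2]/q[2]
def save(n,im): cv2.imwrite(f"pics/{n}.png",cv2.cvtColor(im,cv2.COLOR_RGB2BGR))
E
python3 - <<'E'
from h import *
ps=[ctrl.capture(n) for n in("side","top","wrist")]
save("all",np.hstack([cv2.resize(p["img"],(400,300)) for p in ps[:2]]))
save("w",ps[2]["img"])
for p,n in zip(ps,"stw"):
    for q in("lid_bar","shoulder","jar_a","dropper","canister"):
        print(n,q,[(np.round(d["point"]).astype(int).tolist(),round(d["score"],2)) for d in ctrl.landmark_of(q,p)][:4])
s=ctrl.sense();print(s)
E
```

```text
s lid_bar [([320, 177], 0.9), ([312, 266], 0.72)]
s shoulder [([318, 203], 0.9)]
s jar_a [([253, 208], 0.59)]
s dropper [([276, 245], 0.57)]
s canister []
t lid_bar [([368, 169], 0.97), ([313, 225], 0.92), ([240, 156], 0.85), ([306, 181], 0.85)]
t shoulder [([240, 163], 0.81)]
t jar_a [([367, 232], 0.7), ([194, 219], 0.57)]
t dropper [([190, 219], 0.5), ([261, 208], 0.43)]
t canister [([246, 166], 0.71)]
w lid_bar []
w shoulder []
w jar_a []
w dropper []
w canister []
{'time_s': 0.9, 'joints': array([-1.48341412e+00,  3.12897718e-01,  1.49767978e+00,  1.64383352e-05,
        1.33102054e+00, -2.23394240e-01]), 'dq': array([ 0.00130893, -0.00229816,  0.00055381, -0.00075359, -0.00021276,
        0.00180876]), 'tau': array([-1.57235663e-03, -4.12164152e+01, -2.59897417e+01, -2.34889712e-04,
        5.42807029e-04,  3.70482678e-05]), 'eef_pos': array([ 160.54004375, -499.86155565,  231.30296572]), 'ee_rot': array([-2.14237762e-06,  9.87951824e-01,  1.54761731e-01,  8.14843978e-06]), 'force': array([ 0.25866611, -0.28266407, -0.61527813]), 'wrist_torque': array([ 0.00842246, -0.00925365, -0.01340805]), 'grip_force': 0.0, 'grip_width': 0.9985520421034639}
```

View pics/all.png

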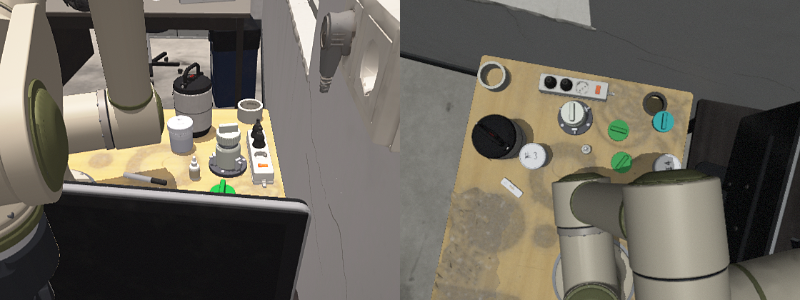

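The lid candidates in the top view are (240,156), white and on the canister in its round holder; (368,169), turquoise; and (306,181) and (313,225), green. Only (240,156) is white, and it matches the side view at (320,177). I'll confirm it with a crop.

Run:
```python
from h import *
a=ctrl.capture("side");b=ctrl.capture("top")
def best(q,p,near):
    return min((d["point"] for d in ctrl.landmark_of(q,p)),key=lambda x:np.hypot(*(np.array(x)-near)),default=None)
X,r=tri([(a,best("lid_bar",a,(320,177))),(b,best("lid_bar",b,(240,156)))]);print("bar",X.round(1),r.round(1))
X,r=tri([(a,best("shoulder",a,(318,203))),(b,best("shoulder",b,(240,163)))]);print("sh",X.round(1),r.round(1))
ca=a["img"][130:280,220:420];cb=b["img"][100:250,150:350]
save("crop",np.hstack([cv2.resize(c,(400,300),interpolation=cv2.INTER_CUBIC) for c in(ca,cb)]))
for q,u in(("jar1",(185,218)),("jar2",(374,232)),("drop",(261,208))): print(q,onplane(b,u,75).round(0))
# bar direction basis in top view
for d in((30,0,0),(0,30,0)): print(proj(b,X+[0,0,47])-proj(b,X+[0,0,47]+np.array(d)))
```

```text
bar [463.9  54.6 123.8] [ 1.2 -0.2 -0.1  1.2]
sh [465.6  57.9  65. ] [ 0.7 -0.1 -0.1  0.7]
jar1 [352. 167.  75.]
jar2 [ 321. -205.   75.]
drop [370.  17.  75.]
[ 0.04201738 15.55429999]
[15.71755801 -0.12628217]
```

View pics/crop.png

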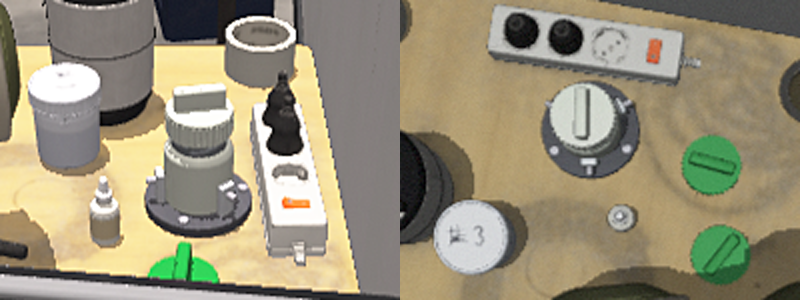

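The crop confirms it: the white lid's bar runs nearly along world x. I'll check the path, because the black monitor stands near the gripper.

Run:
```python
from h import *
b=ctrl.capture("top"); im=b["img"].copy()
c=ctrl.sense()["eef_pos"]
for X in(c,c+[0,0,150]): cv2.circle(im,tuple(int(v) for v in proj(b,X)),4,(255,0,0),2)
w=cv2.imread("pics/w.png")[:,:,::-1]
save("path",np.hstack([cv2.resize(im,(480,360)),cv2.resize(w,(320,240)).copy() if 0 else cv2.copyMakeBorder(cv2.resize(w,(320,240)),0,120,0,0,0)]))
for n in("side","top"):
    p=ctrl.capture(n); R=np.array(p["R"]); print(n,(-R.T@np.array(p["t"]).ravel()).round(0),R[2].round(2))
```

```text
side [ 300. -722.  625.] [ 0.11  0.8  -0.59]
top [ 319.  -27. 1066.] [ 0.07 -0.01 -1.  ]
```

View pics/path.png

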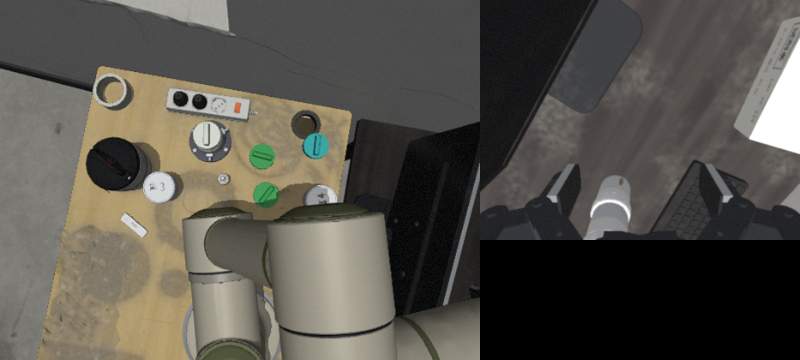

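Run:
```python
from h import *
a=ctrl.capture("side");b=ctrl.capture("top")
K=b["camera_matrix"]
X,r=tri([(a,(430,290)),(b,(558,145))]);print(X.round(),r.round())
# top edge line in top view at (513,340)*: intersect with side-edge line
def line(p,u,v):
    K=np.array(p["camera_matrix"]);R=np.array(p["R"]);t=np.array(p["t"]).ravel()
    l=np.cross([*u,1],[*v,1]); P=K@np.c_[R,t]; return l@P
A=line(a,(91,252),(430,290))
for uv in((556,150),(535,250),(515,335)):
    c=-np.array(b["R"]).T@np.array(b["t"]).ravel(); x1=onplane(b,uv,0); d=x1-c
    s=-(A[:3]@c+A[3])/(A[:3]@d); print(uv,(c+s*d).round())
save("sd",np.hstack([a["img"],b["img"][:,-240:]]))
```

```text
[ 450. -438.  324.] [-3.  1.  1. -3.]
(556, 150) [ 440. -434.  324.]
(535, 250) [ 293. -392.  334.]
(515, 335) [ 172. -356.  339.]
```

View pics/sd.png

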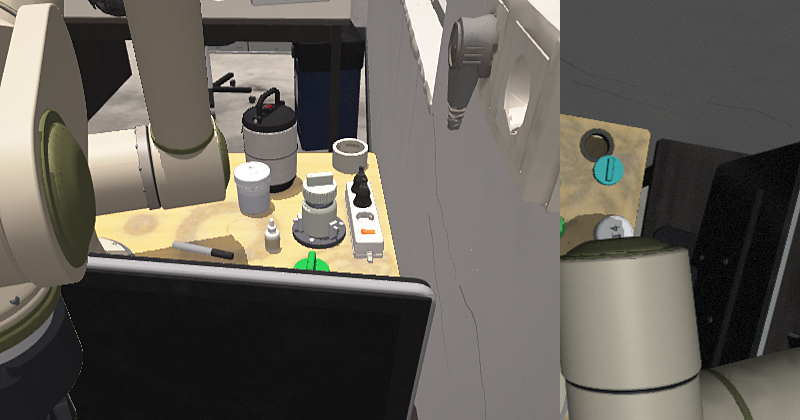

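The monitor's top edge is at z≈335, so I'll lift to about 455 before crossing. The line over to the lid clears everything at that height.

Call:
send_rows(
  targets=[
    [-1,0,0,-0.056,0,0,0],
    [-1,0,0,-0.056,0,0,0],
    [-1,0,0,-0.056,0,0,0],
    [-1,0,0,-0.056,0,0,0],
    [-1,0.031,-0.029,0,0,0,0],
    [-1,0.031,-0.029,0,0,0,0],
    [-1,0.031,-0.029,0,0,0,0],
    [-1,0.031,-0.029,0,0,0,0],
    [-1,0.031,-0.029,0,0,0,0],
    [-1,0.031,-0.029,0,0,0,0],
  ],
  squeeze=40,
)

```text
time_s: 2.7
eef_pos: [284.8, -276.0, 455.4]
ee_rot: [0.0, 0.988, 0.155, 0.0]
force: [0.5, -0.1, 0.1]
grip_width: 0.998
grip_force: 0.0
```

Call:
send_rows(
  targets=[
    [-1,0.034,-0.0325,0,0,0,0],
    [-1,0.034,-0.0325,0,0,0,0],
    [-1,0.034,-0.0325,0.02,0,0,0],
    [-1,0.034,-0.0325,0.02,0,0,0],
    [-1,0.034,-0.0325,0.03,0,0,0],
    [-1,0.034,-0.0325,0.03,0,0,0],
    [-1,0.034,-0.0325,0.03,0,0,0],
    [-1,0.034,-0.0325,0.03,0,0,0],
    [-1,0,0,0.03,0,0,0.155],
    [-1,0,0,0.02,0,0,0.155],
  ],
)

```text
time_s: 3.95
eef_pos: [463.6, 54.0, 243.9]
ee_rot: [-0.0, 1.0, -0.001, -0.001]
force: [-0.3, 0.2, 0.5]
grip_width: 1.0
grip_force: 0.0
```

Run:
```python
from h import *
s=ctrl.sense();print(s["eef_pos"],s["ee_rot"],s["joints"],s["force"])
b=ctrl.capture("wrist")
for q in("lid_bar","lid_skirt"):
    for d in ctrl.landmark_of(q,b)[:3]: print(q,d["score"],np.round(d["point"],1),onplane(b,d["point"],122.5 if q=="lid_bar" else 88).round(1))
print(ctrl.boxes_of("lid_bar",b)[:2])
save("w2",b["img"])
```

```text
[463.55518475  54.04801906 243.85920641] [-8.44957293e-05  9.99998563e-01 -1.48720412e-03 -8.09472357e-04] [-1.35754694e-01  1.74642294e-01  1.64145557e+00 -5.07478091e-05
  1.32712179e+00  1.43802833e+00] [-0.32212314  0.20236306  0.54698234]
lid_bar 0.86 [540.9 197.8] [ 470.7 -142.9  122.5]
lid_bar 0.86 [405.5 297.1] [385.5 -50.3 122.5]
lid_bar 0.85 [405.3 216.5] [456.1 -42.5 122.5]
lid_skirt 0.96 [279.9 195.9] [463.   53.5  88. ]
lid_skirt 0.96 [519.3 184. ] [ 472.9 -147.8   88. ]
lid_skirt 0.78 [392.4 281.8] [380.6 -50.1  88. ]
[{'extent': [240.6, 161.7, 78.6, 80.4], 'score': 0.91}, {'extent': [488.9, 159.8, 71.1, 64.9], 'score': 0.88}]
```

View pics/w2.png

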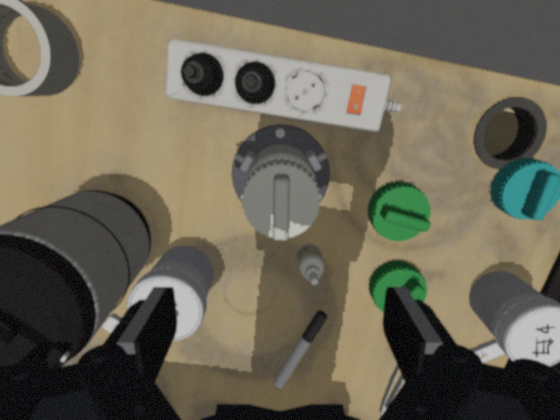

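The white lid is under the gripper at about (281,205), with its bar upright in the image from row 177 to 236. The jar, dropper and plugs are clear of the fingers. Next I'll measure the bar precisely.

Run:
```python
from h import *
b=ctrl.capture("wrist")
for uv in((281.5,177),(281,237),(274,207),(289,207)): print(uv,onplane(b,uv,133.5).round(1))
im=b["img"][150:260,225:345]; save("bar",cv2.resize(im,(720,660),interpolation=cv2.INTER_CUBIC)[:600])
```

```text
(281.5, 177) [489.8  51.8 133.5]
(281, 237) [443.8  51.9 133.5]
(274, 207) [467.4  57.2 133.5]
(289, 207) [467.5  46.2 133.5]
```

View pics/bar.png

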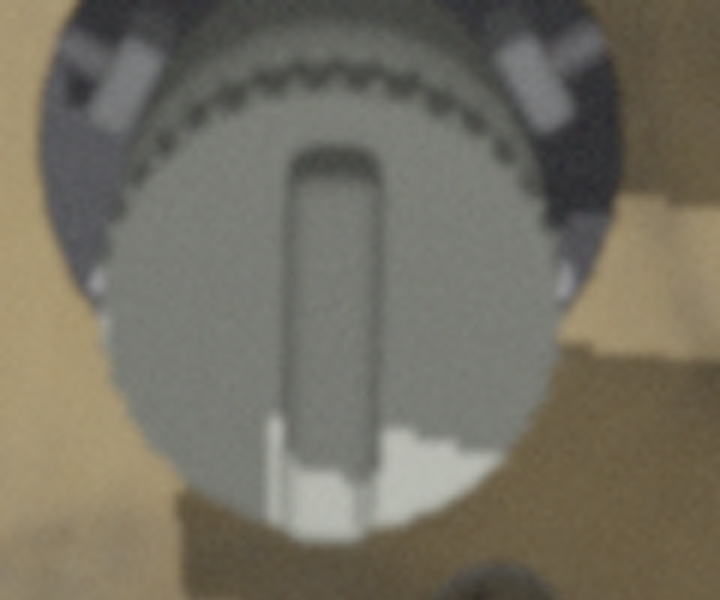

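Call:
send_rows(
  targets=[
    [-1,0.0005,0.0015,0.02,0,0,0],
    [-1,0,0,0.02,0,0,0],
    [-1,0,0,0.02,0,0,0],
    [-1,0,0,0.02,0,0,0],
    [-1,0,0,0.02,0,0,0],
    [-1,0,0,0.015,0,0,0],
    [-1,0,0,0.01,0,0,0],
    [-1,0,0,0.004,0,0,0],
    [-0.3,0,0,0,0,0,0],
    [0.3,0,0,0,0,0,0],
  ],
  squeeze=25,
)

```text
time_s: 5.45
eef_pos: [464.7, 51.9, 116.8]
ee_rot: [0.0, 1.0, 0.001, 0.0]
force: [0.8, -0.2, -0.0]
grip_width: 0.604
grip_force: 0.0
```

Run:
```python
from h import *
s=ctrl.sense();print(s["eef_pos"],s["ee_rot"],s["force"],s["grip_width"],s["time_s"])
b=ctrl.capture("wrist");save("g",b["img"][120:,80:480])
```

```text
[464.67944797  51.86947297 116.79746653] [5.84938153e-05 9.99999760e-01 5.03817423e-04 4.71441855e-04] [ 0.76425826 -0.16929557 -0.01772368] 0.6037948214020071 5.45
```

View pics/g.png

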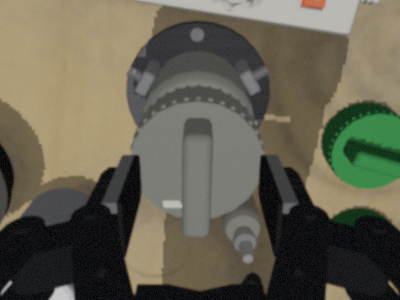

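The bar sits midway between the pads (bar at column 198, pads at 127 and 272 in the crop). I'll lower slightly and close.

Call:
send_rows(
  targets=[
    [0.5,0,0,0.002,0,0,0],
    [0.7,0,0,0,0,0,0],
    [0.85,0,0,0,0,0,0],
    [1,0,0,0,0,0,0],
    [1,0,0,0,0,0,0],
    [1,0,0,0,0,0,0],
    [1,0,0,0,0,0,0],
    [1,0,0,0,0,0,0],
    [1,0,0,0,0,0,0],
    [1,0,0,0,0,0,0],
  ],
  squeeze=25,
)

```text
time_s: 6.75
eef_pos: [464.3, 52.0, 114.3]
ee_rot: [-0.0, 1.0, 0.0, -0.0]
force: [-1.4, 2.8, -1.1]
grip_width: 0.133
grip_force: 26.8
```

```bash
cat > s.py <<'E'
from h import *
s=ctrl.sense();q=s["ee_rot"]
print(s["time_s"],s["eef_pos"].round(2),"yaw",round(np.degrees(2*np.arctan2(q[2],q[1])),2),"F",s["force"].round(2),"T",s["wrist_torque"].round(3),round(s["grip_width"],3),round(s["grip_force"],1),"j6",s["joints"][5].round(2))
E
python3 s.py
```

```text
6.75 [464.34  51.97 114.28] yaw 0.04 F [-1.35  2.8  -1.08] T [0.494 0.035 0.004] 0.133 26.8 j6 1.43
```

Gripped. I'll ease the side load and press in small steps.

Call:
send_rows(
  targets=[
    [1,0,-0.0005,0,0,0,0],
    [1,0,0,0.0005,0,0,0],
    [1,0,0,0.0005,0,0,0],
    [1,0,0,0,0,0,0],
    [1,0,0,0,0,0,0],
    [1,0,0,0,0,0,0],
    [1,0,0,0,0,0,0],
    [1,0,0,0,0,0,0],
    [1,0,0,0,0,0,0],
    [1,0,0,0,0,0,0],
  ],
)

```text
time_s: 8.0
eef_pos: [464.6, 52.2, 114.0]
ee_rot: [0.0, 1.0, 0.0, 0.0]
force: [-4.0, -0.5, 8.6]
grip_width: 0.132
grip_force: 28.0
```

```bash
python3 s.py
```

```text
8.0 [464.58  52.19 113.99] yaw 0.05 F [-4.   -0.45  8.58] T [-0.009  0.593 -0.015] 0.132 28.0 j6 1.43
```

Call:
send_rows(
  targets=[
    [1,-0.0005,0,-0.0002,0,0,0],
    [1,0,0,0,0,0,-0.015],
    [1,0,0,0,0,0,-0.015],
    [1,0,0,0,0,0,-0.015],
    [1,0,0,0,0,0,-0.015],
    [1,0,0,0,0,0,-0.015],
    [1,0,0,0,0,0,-0.015],
    [1,0,0,0,0,0,-0.015],
    [1,0,0,0,0,0,0],
    [1,0,0,0,0,0,0],
  ],
)

```text
time_s: 9.25
eef_pos: [464.5, 52.3, 114.0]
ee_rot: [0.0, 0.999, 0.053, 0.001]
force: [0.3, -0.4, 5.5]
grip_width: 0.132
grip_force: 27.6
```

```bash
python3 s.py
```

```text
9.25 [464.51  52.28 114.05] yaw 6.08 F [ 0.31 -0.45  5.5 ] T [ 0.097 -0.018  0.018] 0.132 27.6 j6 1.33
```

Call:
send_rows(
  targets=[
    [1,0,0,0,0,0,-0.015],
    [1,0,0,0,0,0,-0.015],
    [1,0,0,0,0,0,-0.015],
    [1,0,0,0,0,0,-0.015],
    [1,0,0,0,0,0,-0.015],
    [1,0,0,0,0,0,-0.015],
    [1,0,0,0,0,0,-0.015],
    [1,0,0,0,0,0,0],
    [1,0,0,0,0,0,0],
    [1,0,0,0,0,0,0],
  ],
)

```text
time_s: 10.5
eef_pos: [464.5, 52.2, 114.1]
ee_rot: [0.0, 0.994, 0.105, 0.001]
force: [-0.6, 0.6, 5.0]
grip_width: 0.133
grip_force: 27.6
```

```bash
python3 s.py
```

```text
10.5 [464.55  52.24 114.08] yaw 12.09 F [-0.63  0.59  5.03] T [0.129 0.006 0.025] 0.133 27.6 j6 1.22
```

Call:
send_rows(
  targets=[
    [1,0,0,0,0,0,-0.015],
    [1,0,0,0,0,0,-0.015],
    [1,0,0,0,0,0,-0.015],
    [1,0,0,0,0,0,-0.015],
    [1,0,0,0,0,0,-0.015],
    [1,0,0,0,0,0,-0.015],
    [1,0,0,0,0,0,-0.015],
    [1,0,0,0,0,0,0],
    [1,0,0,0,0,0,0],
    [1,0,0,0,0,0,0],
  ],
)

```text
time_s: 11.75
eef_pos: [464.5, 52.3, 114.1]
ee_rot: [0.0, 0.988, 0.157, 0.001]
force: [0.0, 0.3, 6.8]
grip_width: 0.131
grip_force: 27.6
```

```bash
python3 s.py
```

```text
11.75 [464.54  52.26 114.05] yaw 18.11 F [0.05 0.27 6.85] T [ 0.048  0.035 -0.026] 0.131 27.6 j6 1.12
```

Call:
send_rows(
  targets=[
    [1,0,0,0,0,0,-0.015],
    [1,0,0,0,0,0,-0.015],
    [1,0,0,0,0,0,-0.015],
    [1,0,0,0,0,0,-0.015],
    [1,0,0,0,0,0,-0.015],
    [1,0,0,0,0,0,-0.015],
    [1,0,0,0,0,0,-0.015],
    [1,0,0,0,0,0,0],
    [1,0,0,0,0,0,0],
    [1,0,0,0,0,0,0],
  ],
)

```text
time_s: 13.0
eef_pos: [464.5, 52.3, 114.1]
ee_rot: [0.0, 0.978, 0.209, 0.001]
force: [-0.5, -0.3, 5.5]
grip_width: 0.133
grip_force: 27.6
```

```bash
python3 s.py
```

```text
13.0 [464.52  52.27 114.06] yaw 24.13 F [-0.53 -0.32  5.55] T [ 0.086  0.021 -0.059] 0.133 27.6 j6 1.01
```

Call:
send_rows(
  targets=[
    [1,0,0,0,0,0,-0.015],
    [1,0,0,0,0,0,-0.015],
    [1,0,0,0,0,0,-0.015],
    [1,0,0,0,0,0,-0.015],
    [1,0,0,0,0,0,-0.015],
    [1,0,0,0,0,0,-0.015],
    [1,0,0,0,0,0,-0.015],
    [1,0,0,0,0,0,0],
    [1,0,0,0,0,0,0],
    [1,0,0,0,0,0,0],
  ],
)

```text
time_s: 14.25
eef_pos: [464.6, 52.2, 114.1]
ee_rot: [0.0, 0.966, 0.26, 0.001]
force: [0.9, 0.7, 5.5]
grip_width: 0.126
grip_force: 27.6
```

```bash
python3 s.py
```

```text
14.25 [464.57  52.21 114.07] yaw 30.14 F [0.91 0.69 5.51] T [ 0.064 -0.108 -0.002] 0.126 27.6 j6 0.91
```

Call:
send_rows(
  targets=[
    [1,0,0,0,0,0,-0.015],
    [1,0,0,0,0,0,-0.015],
    [1,0,0,0,0,0,-0.015],
    [1,0,0,0,0,0,-0.015],
    [1,0,0,0,0,0,-0.015],
    [1,0,0,0,0,0,-0.015],
    [1,0,0,0,0,0,-0.015],
    [1,0,0,0,0,0,0],
    [1,0,0,0,0,0,0],
    [1,0,0,0,0,0,0],
  ],
)

```text
time_s: 15.5
eef_pos: [464.5, 52.2, 114.1]
ee_rot: [0.0, 0.951, 0.31, 0.001]
force: [-0.9, 0.1, 5.8]
grip_width: 0.139
grip_force: 27.6
```

```bash
python3 s.py
```

```text
15.5 [464.55  52.24 114.06] yaw 36.16 F [-0.89  0.07  5.77] T [ 0.11  -0.036 -0.03 ] 0.139 27.6 j6 0.8
```

Call:
send_rows(
  targets=[
    [1,0,0,0,0,0,-0.015],
    [1,0,0,0,0,0,-0.015],
    [1,0,0,0,0,0,-0.015],
    [1,0,0,0,0,0,-0.015],
    [1,0,0,0,0,0,-0.015],
    [1,0,0,0,0,0,-0.015],
    [1,0,0,0,0,0,-0.015],
    [1,0,0,0,0,0,0],
    [1,0,0,0,0,0,0],
    [1,0,0,0,0,0,0],
  ],
)

```text
time_s: 16.75
eef_pos: [464.2, 52.4, 113.7]
ee_rot: [0.0, 0.933, 0.36, 0.0]
force: [0.5, -1.4, 5.2]
grip_width: 0.131
grip_force: 27.5
```

```bash
python3 s.py
```

```text
16.75 [464.18  52.38 113.68] yaw 42.16 F [ 0.52 -1.39  5.16] T [-0.108 -0.398  0.007] 0.131 27.5 j6 0.7
```

Call:
send_rows(
  targets=[
    [1,0,0,0.0003,0,0,0],
    [1,0,0,0.0003,0,0,0],
    [1,0,0,0,0,0,0],
    [1,0,0,0,0,0,0],
    [1,0,0,0,0,0,0],
    [1,0,0,0,0,0,0],
    [1,0,0,0,0,0,0],
    [1,0,0,0,0,0,0],
    [1,0,0,0,0,0,0],
    [1,0,0,0,0,0,0],
  ],
)

```text
time_s: 18.0
eef_pos: [464.3, 52.4, 113.5]
ee_rot: [0.0, 0.933, 0.36, 0.001]
force: [0.4, -0.1, 8.1]
grip_width: 0.135
grip_force: 28.2
```

```bash
python3 s.py
```

```text
18.0 [464.25  52.39 113.47] yaw 42.17 F [ 0.44 -0.12  8.13] T [-0.096 -0.141  0.053] 0.135 28.2 j6 0.7
```

Call:
send_rows(
  targets=[
    [1,0,0,-0.0002,0,0,-0.012],
    [1,0,0,0,0,0,-0.012],
    [1,0,0,0,0,0,-0.012],
    [1,0,0,0,0,0,-0.012],
    [1,0,0,0,0,0,0],
    [1,0,0,0,0,0,0],
    [1,0,0,0,0,0,0],
    [1,0,0,0,0,0,0],
    [1,0,0,0,0,0,0],
    [1,0,0,0,0,0,0],
  ],
)

```text
time_s: 19.25
eef_pos: [463.8, 52.5, 113.0]
ee_rot: [-0.0, 0.924, 0.382, -0.0]
force: [1.8, 1.8, 0.2]
grip_width: 0.137
grip_force: 26.9
```

```bash
python3 s.py
```

```text
19.25 [463.76  52.47 113.02] yaw 44.91 F [1.76 1.76 0.2 ] T [ 0.266 -0.382  0.055] 0.137 26.9 j6 0.65
```

The force has fallen to 0, so the lid has reached the opening. I'll follow it down.

Call:
send_rows(
  targets=[
    [1,0,0,0.0008,0,0,0],
    [1,0,0,0.0008,0,0,0],
    [1,0,0,0.0008,0,0,0],
    [1,0,0,0.0008,0,0,0],
    [1,0,0,0,0,0,0],
    [1,0,0,0,0,0,0],
    [1,0,0,0,0,0,0],
    [1,0,0,0,0,0,0],
    [1,0,0,0,0,0,0],
    [1,0,0,0,0,0,0],
  ],
)

```text
time_s: 20.5
eef_pos: [463.7, 52.4, 109.8]
ee_rot: [-0.0, 0.924, 0.382, -0.0]
force: [1.6, 0.1, -0.6]
grip_width: 0.135
grip_force: 26.6
```

```bash
python3 s.py
```

```text
20.5 [463.73  52.4  109.82] yaw 44.91 F [ 1.6   0.13 -0.58] T [ 0.128 -0.318  0.06 ] 0.135 26.6 j6 0.65
```

Call:
send_rows(
  targets=[
    [1,0,0,0.0008,0,0,0],
    [1,0,0,0.0008,0,0,0],
    [1,0,0,0.0008,0,0,0],
    [1,0,0,0.0006,0,0,0],
    [1,0,0,0,0,0,0],
    [1,0,0,0,0,0,0],
    [1,0,0,0,0,0,0],
    [1,0,0,0,0,0,0],
    [1,0,0,0,0,0,0],
    [1,0,0,0,0,0,0],
  ],
)

```text
time_s: 21.75
eef_pos: [463.8, 52.4, 106.9]
ee_rot: [-0.0, 0.924, 0.382, -0.0]
force: [-1.7, -0.4, 1.8]
grip_width: 0.131
grip_force: 27.2
```

```bash
python3 s.py
```

```text
21.75 [463.81  52.4  106.87] yaw 44.91 F [-1.69 -0.37  1.77] T [-0.047  0.312 -0.029] 0.131 27.2 j6 0.65
```

Call:
send_rows(
  targets=[
    [1,0,0,0.0004,0,0,0],
    [1,0,0,0.0004,0,0,0],
    [1,0,0,0,0,0,0],
    [1,0,0,0,0,0,0],
    [1,0,0,0,0,0,0],
    [1,0,0,0,0,0,0],
    [1,0,0,0,0,0,0],
    [1,0,0,0,0,0,0],
    [1,0,0,0,0,0,0],
    [1,0,0,0,0,0,0],
  ],
)

```text
time_s: 23.0
eef_pos: [463.9, 52.4, 106.6]
ee_rot: [0.0, 0.924, 0.382, 0.0]
force: [-3.8, 0.4, 8.6]
grip_width: 0.132
grip_force: 28.0
```

```bash
python3 s.py
```

```text
23.0 [463.92  52.39 106.58] yaw 44.91 F [-3.75  0.45  8.61] T [-0.044  0.658 -0.029] 0.132 28.0 j6 0.65
```

Dropped 7.5 mm as expected. Now clockwise, kept down.

Call:
send_rows(
  targets=[
    [1,-0.0003,-0.0003,-0.0002,0,0,0.02],
    [1,0,0,0,0,0,0.02],
    [1,0,0,0,0,0,0.02],
    [1,0,0,0,0,0,0.02],
    [1,0,0,0.0001,0,0,0.02],
    [1,0,0,0.0001,0,0,0.02],
    [1,0,0,0.0001,0,0,0.02],
    [1,0,0,0.0001,0,0,0.02],
    [1,0,0,0,0,0,0],
    [1,0,0,0,0,0,0],
  ],
)

```text
time_s: 24.25
eef_pos: [464.1, 52.3, 106.4]
ee_rot: [0.0, 0.952, 0.307, 0.001]
force: [-0.6, -0.3, 6.9]
grip_width: 0.132
grip_force: 27.7
```

```bash
python3 s.py
```

```text
24.25 [464.13  52.3  106.44] yaw 35.73 F [-0.58 -0.35  6.92] T [-0.031  0.062 -0.026] 0.132 27.7 j6 0.81
```

Call:
send_rows(
  targets=[
    [1,0,0,0,0,0,0.02],
    [1,0,0,0.0001,0,0,0.02],
    [1,0,0,0.0001,0,0,0.02],
    [1,0,0,0.0001,0,0,0.02],
    [1,0,0,0.0001,0,0,0.02],
    [1,0,0,0.0001,0,0,0.02],
    [1,0,0,0.0001,0,0,0.02],
    [1,0,0,0.0001,0,0,0.02],
    [1,0,0,0,0,0,0],
    [1,0,0,0,0,0,0],
  ],
)

```text
time_s: 25.5
eef_pos: [464.2, 52.3, 105.7]
ee_rot: [0.0, 0.973, 0.23, 0.001]
force: [-0.1, -0.8, 5.9]
grip_width: 0.13
grip_force: 27.7
```

```bash
python3 s.py
```

```text
25.5 [464.16  52.28 105.74] yaw 26.56 F [-0.08 -0.81  5.85] T [-0.075  0.052  0.037] 0.13 27.7 j6 0.97
```

Call:
send_rows(
  targets=[
    [1,0,0,0.0001,0,0,0.022],
    [1,0,0,0.0001,0,0,0.022],
    [1,0,0,0.0001,0,0,0.022],
    [1,0,0,0.0001,0,0,0.022],
    [1,0,0,0.0001,0,0,0.022],
    [1,0,0,0.0001,0,0,0.022],
    [1,0,0,0.0001,0,0,0.022],
    [1,0,0,0.0001,0,0,0.022],
    [1,0,0,0.0001,0,0,0.022],
    [1,0,0,0,0,0,0],
  ],
)

```text
time_s: 26.75
eef_pos: [464.1, 52.3, 104.8]
ee_rot: [0.0, 0.991, 0.132, 0.001]
force: [-0.2, -0.8, 6.1]
grip_width: 0.131
grip_force: 27.6
```

```bash
python3 s.py
```

```text
26.75 [464.14  52.27 104.8 ] yaw 15.21 F [-0.21 -0.76  6.13] T [-0.093  0.04  -0.014] 0.131 27.6 j6 1.17
```

Call:
send_rows(
  targets=[
    [1,0,0,0.0001,0,0,0.022],
    [1,0,0,0.0001,0,0,0.022],
    [1,0,0,0.0001,0,0,0.022],
    [1,0,0,0.0001,0,0,0.022],
    [1,0,0,0.0001,0,0,0.022],
    [1,0,0,0.0001,0,0,0.022],
    [1,0,0,0.0001,0,0,0.022],
    [1,0,0,0.0001,0,0,0.022],
    [1,0,0,0.0001,0,0,0.022],
    [1,0,0,0,0,0,0],
  ],
)

```text
time_s: 28.0
eef_pos: [464.1, 52.3, 103.9]
ee_rot: [0.0, 0.999, 0.034, 0.001]
force: [0.7, -1.9, 7.2]
grip_width: 0.132
grip_force: 27.6
```

```bash
python3 s.py
```

```text
28.0 [464.12  52.28 103.86] yaw 3.86 F [ 0.66 -1.88  7.17] T [-0.076  0.03  -0.04 ] 0.132 27.6 j6 1.36
```

Call:
send_rows(
  targets=[
    [1,0,0,0,0,0,0.022],
    [1,0,0,0.0001,0,0,0.022],
    [1,0,0,0.0001,0,0,0.022],
    [1,0,0,0.0001,0,0,0.022],
    [1,0,0,0.0001,0,0,0.022],
    [1,0,0,0.0001,0,0,0.022],
    [1,0,0,0.0001,0,0,0.022],
    [1,0,0,0.0001,0,0,0.022],
    [1,0,0,0.0001,0,0,0.022],
    [1,0,0,0,0,0,0],
  ],
)

```text
time_s: 29.25
eef_pos: [464.1, 52.3, 103.0]
ee_rot: [0.0, 0.998, -0.065, 0.001]
force: [-0.0, -0.4, 6.2]
grip_width: 0.132
grip_force: 27.5
```

```bash
python3 s.py
```

```text
29.25 [464.07  52.32 102.99] yaw -7.48 F [-0.04 -0.4   6.17] T [-0.009  0.028 -0.039] 0.132 27.5 j6 1.56
```

Close to home, so smaller steps now.

Call:
send_rows(
  targets=[
    [1,0,0,0.0001,0,0,0.015],
    [1,0,0,0.0001,0,0,0.015],
    [1,0,0,0.0001,0,0,0.015],
    [1,0,0,0.0001,0,0,0.015],
    [1,0,0,0,0,0,0.015],
    [1,0,0,0.0001,0,0,0.015],
    [1,0,0,0,0,0,0],
    [1,0,0,0,0,0,0],
    [1,0,0,0,0,0,0],
    [1,0,0,0,0,0,0],
  ],
)

```text
time_s: 30.5
eef_pos: [464.1, 52.3, 102.5]
ee_rot: [0.0, 0.994, -0.11, 0.001]
force: [0.2, -0.7, 6.3]
grip_width: 0.129
grip_force: 27.6
```

```bash
python3 s.py
```

```text
30.5 [464.08  52.29 102.52] yaw -12.63 F [ 0.23 -0.66  6.33] T [-0.101  0.023  0.012] 0.129 27.6 j6 1.65
```

Call:
send_rows(
  targets=[
    [1,0,0,0.0001,0,0,0.012],
    [1,0,0,0.0001,0,0,0.012],
    [1,0,0,0.0001,0,0,0.012],
    [1,0,0,0,0,0,0.012],
    [1,0,0,0,0,0,0.012],
    [1,0,0,0,0,0,0],
    [1,0,0,0,0,0,0],
    [1,0,0,0,0,0,0],
    [1,0,0,0,0,0,0],
    [1,0,0,0,0,0,0],
  ],
)

```text
time_s: 31.75
eef_pos: [464.1, 52.3, 102.2]
ee_rot: [0.0, 0.99, -0.14, 0.001]
force: [-0.0, -0.7, 5.5]
grip_width: 0.134
grip_force: 27.6
```

```bash
python3 s.py
```

```text
31.75 [464.11  52.3  102.23] yaw -16.06 F [-0.01 -0.71  5.46] T [-0.103  0.07   0.019] 0.134 27.6 j6 1.71
```

Call:
send_rows(
  targets=[
    [1,0,0,0.0001,0,0,0.012],
    [1,0,0,0.0001,0,0,0.012],
    [1,0,0,0.0001,0,0,0.012],
    [1,0,0,0,0,0,0.012],
    [1,0,0,0,0,0,0.012],
    [1,0,0,0,0,0,0],
    [1,0,0,0,0,0,0],
    [1,0,0,0,0,0,0],
    [1,0,0,0,0,0,0],
    [1,0,0,0,0,0,0],
  ],
)

```text
time_s: 33.0
eef_pos: [464.1, 52.3, 102.0]
ee_rot: [-0.0, 0.986, -0.169, 0.001]
force: [0.2, -0.3, 5.2]
grip_width: 0.132
grip_force: 27.6
```

```bash
python3 s.py
```

```text
33.0 [464.12  52.32 101.96] yaw -19.5 F [ 0.18 -0.34  5.2 ] T [-0.007  0.016 -0.064] 0.132 27.6 j6 1.77
```

Call:
send_rows(
  targets=[
    [1,0,0,0.0001,0,0,0.01],
    [1,0,0,0.0001,0,0,0.01],
    [1,0,0,0,0,0,0.01],
    [1,0,0,0,0,0,0.01],
    [1,0,0,0,0,0,0.01],
    [1,0,0,0,0,0,0],
    [1,0,0,0,0,0,0],
    [1,0,0,0,0,0,0],
    [1,0,0,0,0,0,0],
    [1,0,0,0,0,0,0],
  ],
)

```text
time_s: 34.25
eef_pos: [464.1, 52.3, 101.8]
ee_rot: [-0.0, 0.981, -0.194, 0.001]
force: [0.1, 0.2, 6.2]
grip_width: 0.134
grip_force: 27.7
```

```bash
python3 s.py
```

```text
34.25 [464.12  52.33 101.78] yaw -22.36 F [0.05 0.19 6.2 ] T [-0.046  0.062  0.02 ] 0.134 27.7 j6 1.82
```

Call:
send_rows(
  targets=[
    [1,0,0,0.0001,0,0,0.01],
    [1,0,0,0.0001,0,0,0.01],
    [1,0,0,0,0,0,0.01],
    [1,0,0,0,0,0,0.01],
    [1,0,0,0,0,0,0],
    [1,0,0,0,0,0,0],
    [1,0,0,0,0,0,0],
    [1,0,0,0,0,0,0],
    [1,0,0,0,0,0,0],
    [1,0,0,0,0,0,0],
  ],
)

```text
time_s: 35.5
eef_pos: [464.2, 52.3, 101.7]
ee_rot: [-0.0, 0.977, -0.213, 0.001]
force: [-0.6, -1.0, 7.1]
grip_width: 0.131
grip_force: 27.8
```

```bash
python3 s.py
```

```text
35.5 [464.15  52.3  101.67] yaw -24.65 F [-0.64 -0.98  7.08] T [-0.079  0.124 -0.007] 0.131 27.8 j6 1.86
```

Call:
send_rows(
  targets=[
    [1,0,0,0.0001,0,0,0.01],
    [1,0,0,0,0,0,0.01],
    [1,0,0,0,0,0,0.01],
    [1,0,0,0,0,0,0.01],
    [1,0,0,0,0,0,0],
    [1,0,0,0,0,0,0],
    [1,0,0,0,0,0,0],
    [1,0,0,0,0,0,0],
    [1,0,0,0,0,0,0],
    [1,0,0,0,0,0,0],
  ],
)

```text
time_s: 36.75
eef_pos: [464.2, 52.5, 101.7]
ee_rot: [-0.0, 0.973, -0.233, 0.001]
force: [-0.2, -0.6, 8.3]
grip_width: 0.133
grip_force: 27.9
```

```bash
python3 s.py
```

```text
36.75 [464.23  52.47 101.67] yaw -26.93 F [-0.15 -0.6   8.28] T [0.185 0.055 0.197] 0.133 27.9 j6 1.9
```

The stop is felt: the descent has ended, the torque is 0.2 Nm, and the lid has turned about 71° to the height expected for home. I'll unload the press, open and lift.

Call:
send_rows(
  targets=[
    [1,0,0,-0.0004,0,0,0],
    [1,0,0,-0.0002,0,0,0],
    [0.7,0,0,0,0,0,0],
    [0.4,0,0,0,0,0,0],
    [0.2,0,0,0,0,0,0],
    [0,0,0,0,0,0,0],
    [-0.2,0,0,0,0,0,0],
    [-0.2,0,0,0,0,0,0],
    [-0.2,0,0,-0.002,0,0,0],
    [-0.2,0,0,-0.005,0,0,0],
  ],
)

```text
time_s: 38.0
eef_pos: [463.4, 52.4, 108.8]
ee_rot: [0.0, 0.972, -0.233, -0.0]
force: [0.7, -0.5, -0.2]
grip_width: 0.598
grip_force: 0.0
```

Call:
send_rows(
  targets=[
    [-0.2,0,0,-0.015,0,0,0],
    [-0.2,0,0,-0.02,0,0,0],
    [-0.2,0,0,-0.02,0,0,0],
    [-0.2,0,0,-0.02,0,0,0],
    [-0.2,0,0,-0.02,0,0,0],
    [-0.2,0,0,-0.02,0,0,0],
    [-0.2,0,0,-0.02,0,0,0],
    [-0.2,0,0,0,0,0,0],
    [-0.2,0,0,0,0,0,0],
    [-0.2,0,0,0,0,0,0],
  ],
)

```text
time_s: 39.25
eef_pos: [463.1, 52.5, 242.8]
ee_rot: [0.0, 0.972, -0.233, -0.001]
force: [0.1, -0.1, -0.2]
grip_width: 0.598
grip_force: 0.0
```

```bash
python3 s.py
python3 - <<'E'
from h import *
a=ctrl.capture("side");b=ctrl.capture("wrist")
for p,n in((a,"s"),(b,"w")):
    for d in ctrl.landmark_of("lid_bar",p)[:3]: print(n,round(d["score"],2),np.round(d["point"],1))
print(proj(a,np.array([464,52.3,110.1])),proj(b,np.array([464,52.3,110.1])))
c=lambda i:cv2.resize(i,(400,300),interpolation=cv2.INTER_CUBIC)
save("end",np.hstack([c(a["img"][130:280,220:420]),c(b["img"])]))
E
```

```text
39.25 [463.14  52.46 242.81] yaw -26.94 F [ 0.06 -0.09 -0.2 ] T [0.042 0.005 0.024] 0.598 0.0 j6 1.9
s 0.7 [273.3 246. ]
s 0.65 [309.1 266.5]
s 0.57 [318.1 184.5]
w 0.88 [544.2  68.4]
w 0.86 [455.4 234.7]
w 0.76 [279.4 204.2]
[319.30233086 185.66150784] [278.69896054 202.33732846]
```

View pics/end.png

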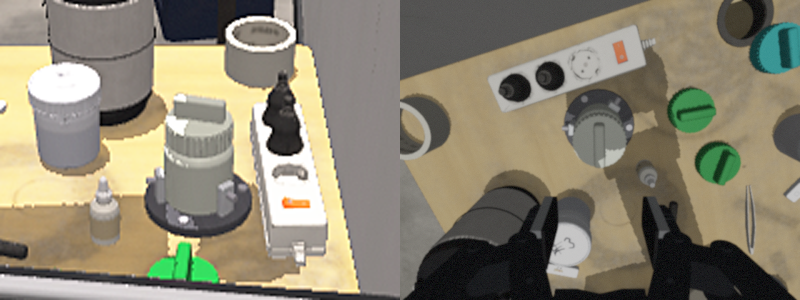

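The side crop shows the lid low and level on the canister, with its bar at (200,107) in the crop. The jar and dropper haven't moved, and the gripper is clear. I'll hand it in.

```bash
python3 -c "
from rig import ctrl
print(ctrl.finish_job())"
```

```text
the job is handed in; nothing more can be done
None
```

The lid dropped 7.5 mm into the thread start after about 45° anticlockwise, then I screwed it about 71° clockwise to the end stop, released it, and handed the job in at about 39 s; the jar and dropper in view had not moved.

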